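# Chock the culture bottles under the grow rack

### The arm

A 6-joint arm with a two-finger parallel gripper is mounted at the origin on the work surface. World frame = base frame: x ahead of the robot, y to its left, z up, the work surface at z = 0. Lengths are in mm, angles in rad, forces in N, time in s.
With the tool pointing down it reaches from about 275 to 1000 mm from the base axis. Payload 8.4 kg.
Tool frame: the origin (TCP) lies between the finger pads; the fingertips stand r.finger_overhang ahead of it and the grasp point (between the pads) is the TCP (r.finger_overhang is the distance from the TCP to the fingertips, in mm); z points along the fingers, y is the line along which they close (so a half turn about z gives the same grasp; the last joint's range is limited). The gripper opens to 85 mm and grips with 20 to 120 N. Pads are 22 mm wide; open, the fingers measure 114 mm over their backs; the gripper's body (76 mm by 85 mm) begins 54 mm behind the grasp point. The pads swing forward as they close: fully open they stand 13 mm farther back than shut.
Start: joints at [-1.301, 0.353, 1.633, -0, 1.155, -0.002], TCP at [167.79, -602.059, 250.281] pointing down, gripper open.
Joint ranges: [-2.63, 2.63], [-0.92, 2.1], [0.06, 2.66], [-1.3, 4.44], [0, 2.69], [-3.02, 3.02]. Speed limits (rad/s): [2.22, 2.22, 2.79, 3.14, 3.14, 3.14].

### API

Orientations are given as [roll, pitch, yaw] about the fixed x, y, z axes, in that order (R = Rz(yaw) Ry(pitch) Rx(roll)).
In Python, from rig import r, cams, sign_off gives the robot as it stands.
- The arm moves only by the shell command python3 -m crank 'ROWS' [FORCE]. ROWS is JSON, a list of rows, each a list of 7 numbers: the shift along the tool's x, y, z in m, then the turn, a rotation vector about the tool's x, y, z in rad, then the closure, from 0 (fully open) to 1 (shut). In form: [[dx, dy, dz, ax, ay, az, gripper], ...]. A call has 1 to 5 rows; each row is the pose to reach, as a shift and turn from the pose commanded when the call began, along the tool's axes at that moment; what a row does not reach only later rows make up. A row lasts 1/10 s, in which the tool goes at most 50 mm and 8.59 degrees, less where a joint would pass 70% of its speed; a pose out of reach is approached as far as the arm can. A call with a gripper value outside its range is refused whole. The fingers move at their own pace and stop on an object; FORCE is the grip in N (left out, the last holds). Time passes only in rows, so rows that repeat a pose let the fingers close. It gives the time, the measured TCP pose, the force, the opening and the grip force at its end, in the units of the state.
- r.sense(): the state, without advancing time (a new reading comes with each control period).
- cams.grab_frame(name): name is "side" or "top" or "wrist"; returns a dict with "image" (480x640x3 uint8, red, green, blue), "fx", "fy", "cx", "cy" (pixels), "position" and "orientation" of the camera in the world. Camera axes: x right, y down, z forward; pixel columns grow to the right and rows downward; lengths in mm; the calibration is good to about 2 mm. A picture is of the moment at which its call begins. There is no depth.
- sign_off(): hands the job in; it is judged then, once.
The state is a dict: "clock": time; "qpos": joint angles; "qvel": joint speeds; "joint_efforts": joint torques, N m; "eef_pos": TCP position; "tcp_rot": TCP orientation; "contact_force": force on the tool from outside, world axes, zero at the start; "wrist_torque": the same for the moment, N m; "opening": opening from 0.0 (shut) to 1.0 (fully open); "grasp_force": force on a finger pad.
Only numpy, scipy, OpenCV 4.12 (cv2) and the standard library are available. Lean on these libraries where they do the work, as an engineer would, in place of code of your own. Each camera call takes 0.05 s, during which the arm holds its last target. There are 200 camera calls.

### The job

Three culture bottles lie on their sides in the lane under the low tube rack and have rolled apart. Take the yellow chock, set it flat on the table in front of the nearest bottle, under the front tube, mid-width and square to the lane with its sloping face to the bottle, and press it firmly towards the end stop until the whole row is packed tight; press with about 10 N, never with more than 35 N and without making a bottle ride up. Then let go, leaving bottles and chock touching one another, and leave the jar, knife and mushroom alone.

Things in the scene. Friction and masses are not known exactly. Their poses are not given: they have to be found in the camera images.
- rack: Fixed bench rack of bright tube over a lane. Origin on the table, on the lane's centre line; x points along the lane from its open mouth to the end stop, y across, z up. Guide strips 12 mm high on the table at y = +-80 to +-86 mm, x = -65 to +150 mm. Flat face of the end stop (dark steel plate 170 mm wide, 55 mm high) at x = +150 mm. Posts at x = +185 mm, y = +-125 mm.
- rack_tube (a point): Middle of the axis of the tier's front cross tube: 25 mm thick, along y, 192.5 mm above the table, x = -92 mm of the rack. Side tubes as high run from its ends (y = +-125 mm) back to the posts; cross tubes at x = +50 and +185 mm. It hangs above where the chock ends up: an upright gripper does not fit, it must lean back out of the mouth by 30 to 45 degrees.
- bottle_far_centre (a point): Centre (on the axis, mid-length) of the bottle nearest the end stop. White and brown plastic culture bottle with blue cap, 64 mm diameter, 140 mm long, about 450 g, lying across the lane and free to roll along it, slippery (sliding the whole row takes up to 6 N). Its own y axis is the bottle's axis. Pressed against the end stop its centre is at x = +118 mm of the rack.
- bottle_mid_centre (a point): Centre of the middle bottle, the same kind. When packed it lies 64 mm from the far one.
- bottle_near_centre (a point): Centre of the bottle nearest the mouth, the same kind. When packed it lies 64 mm from the middle one, at x = -10 mm of the rack; at the start there are gaps of 3 to 25 mm at the stop and between bottles.
- chock_grip (a point): Centre of the grip block of the yellow plastic chock with black band, about 300 g (dragging it costs up to 4 N); 40 mm above the table. x points level towards its sloping face, y across, z up. Block 32 mm long (x), 40 mm wide (y), reaching from the table to 60 mm: pinch it across y. With the row packed and the chock touching, this point is at x = -82.5 mm of the rack.
- chock_face (a point): Middle of the chock's sloping face, where it touches a bottle: 16 mm above the underside, 45 mm ahead of the grip point. The wedge is 40 mm wide, 36 mm high, its face 60 degrees to the table, its toe 50 mm ahead of the grip point. When the face touches a bottle lying on the table, the bottle's axis is 72.5 mm ahead of the grip point.
- jar_centre (a point): Bystander: centre of an amber jar with green lid, upright, 60 mm diameter, 110 mm high.
- knife_centre (a point): Bystander: harvest knife with blue handle lying flat, about 195 mm long along its x axis, 14 mm high; the point is at its middle.
- mushroom_centre (a point): Bystander: cream lion's mane mushroom, about 95 mm wide and 75 mm high; the point is at its centre.
Not all that is in view belongs to the job. What is shaped like the part that bears bottle_far_centre but purple is not meant.

How it is judged:
By the outcome, as a careful person would: the job done as asked, in the order asked, and still so for the second after the job is handed in, with the robot touching nothing.
It also fails if it takes over 58 s, if anything falls off the work surface, if the arm or the gripper's body presses on something with over 40 N, if the wrist force passes 120 N, or if a joint passes its speed limit or range.

## Working session

There is one attempt and no reset: what is moved stays moved. The work goes in short steps, Python scripts to look and compute and a shell command to move; the robot and the scene stay as the last step left them, time stands still between calls to the robot, and variables do not carry over. Pictures are saved under pics/ and viewed, at most 10 in all, crops included, and the job is handed in when it is done.

```bash
ls; mkdir -p pics; python3 - <<'E'
from rig import r,cams
import cv2,numpy as np
for n in("top","side"):
    f=cams.grab_frame(n); cv2.imwrite(f"pics/{n}0.png",f["image"][:,:,::-1])
    print(n,[f[k] for k in("fx","fy","cx","cy","position","orientation")])
print(r.sense(),r.finger_overhang)
E
```

```text
pics
top [498.3327385799209, 498.3327385799209, 317.0344295983065, 238.25202387584076, array([ 507.43468316,   15.00868278, 1020.76282487]), array([-3.07324171,  0.02001964, -1.56854505])]
side [439.3203642459898, 439.3203642459898, 318.52446971095054, 236.01530522220833, array([339.62198711, 617.95415438, 559.23371315]), array([-2.16294033, -0.02087904, -2.73388819])]
{'clock': 0.1, 'qpos': array([-1.30142635e+00,  3.53586390e-01,  1.63404098e+00, -2.90469941e-05,
        1.15523688e+00, -2.38385735e-03]), 'qvel': array([-3.16150443e-05, -1.25311141e-03, -3.31778654e-03,  1.26705281e-03,
        1.11916982e-04, -4.19211848e-04]), 'joint_efforts': array([-2.26325383e-04, -6.06360054e+01, -3.42819393e+01,  2.01699231e-05,
        4.02509206e-03, -7.83193990e-07]), 'eef_pos': array([ 167.65691819, -601.67249947,  249.64010578]), 'tcp_rot': array([-3.14032100e+00,  2.35285155e-05,  2.71765590e-01]), 'contact_force': array([0.46105785, 0.04303595, 0.72271364]), 'wrist_torque': array([-0.01981742,  0.01274346, -0.0026998 ]), 'grasp_force': 0.0, 'opening': 1.001599500956461} 19.0
```

View pics/top0.png

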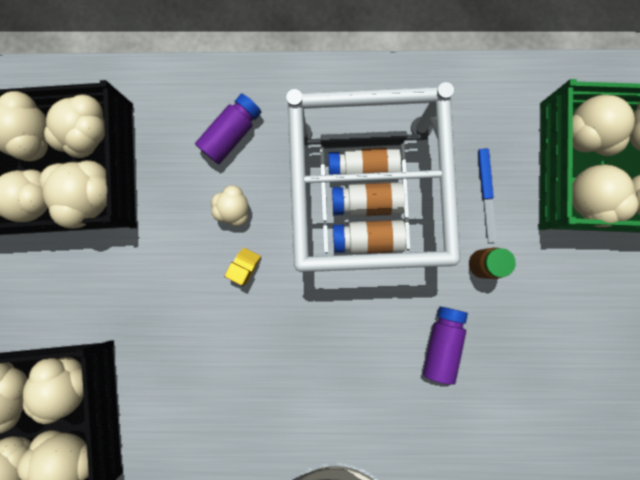

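View pics/side0.png

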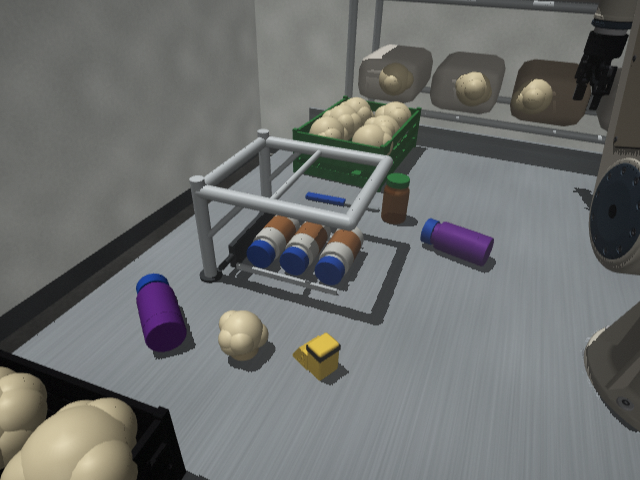

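The top view shows one yellow chock at (242,267). The lane bottles are at (365,162), (367,198) and (370,237). The purple bottles at (230,128) and (447,345) are decoys. The front tube runs from (302,263) to (455,259). The side view has the chock at (320,357), with the black-banded block and the wedge towards the upper left. Next I'll check the chock in one close crop.

```bash
cat > h.py <<'E'
import numpy as np,cv2
from scipy.spatial.transform import Rotation as R
from rig import r,cams
def ray(f,u,v):
    d=R.from_euler("xyz",f["orientation"]).as_matrix()@[(u-f["cx"])/f["fx"],(v-f["cy"])/f["fy"],1]
    return np.array(f["position"]),d
def onz(f,u,v,z):
    p,d=ray(f,u,v); return p+d*(z-p[2])/d[2]
def proj(f,P):
    q=(np.atleast_2d(P)-f["position"])@R.from_euler("xyz",f["orientation"]).as_matrix()
    return np.c_[q[:,0]/q[:,2]*f["fx"]+f["cx"],q[:,1]/q[:,2]*f["fy"]+f["cy"]]
E
python3 - <<'E'
from h import *
t=cams.grab_frame("top");s=cams.grab_frame("side")
a=t["image"][235:300,205:285];b=s["image"][325:390,285:365]
up=lambda x:cv2.resize(x,(400,325),interpolation=cv2.INTER_CUBIC)
c=t["image"][85:275,285:465]; c=cv2.resize(c,None,fx=1.4,fy=1.4)
o=np.zeros((600,800,3),np.uint8);o[:325,:400]=up(a);o[:325,400:]=up(b);o[330:330+266,:252]=c
cv2.imwrite("pics/c1.png",o[:,:,::-1])
for n,u,v,z in [("fl",302,264,192.5),("fr",455,259,192.5),("bl",294,97,192.5),("br",446,90,192.5),("b1",367,162,32),("b2",367,198,32),("b3",370,237,32),("jar",500,263,110),("mush",231,206,40),("ch",242,267,40)]: print(n,onz(t,u,v,z).round())
E
```

```text
fl [521.  57. 192.]
fr [ 530. -196.  192.]
bl [805.  71. 192.]
br [ 816. -186.  192.]
b1 [729. -65.  32.]
b2 [656. -65.  32.]
b3 [578. -70.  32.]
jar [ 525. -298.  110.]
mush [639. 206.  40.]
ch [518. 183.  40.]
```

View pics/c1.png

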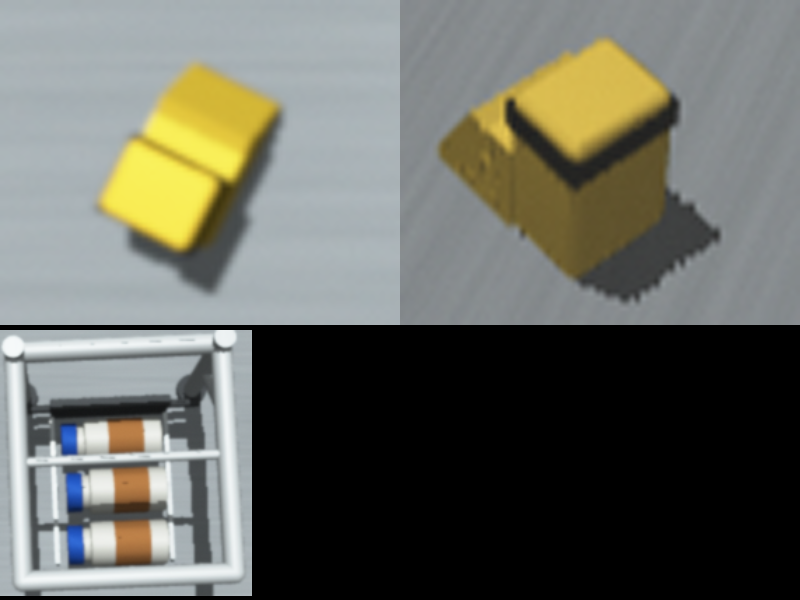

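The crop shows the block top with corners near (232,263), (250,271), (242,285) and (225,277) px. The wedge points up and to the right, so towards world +x, -y. It is the chock, standing flat. Next I'll refine the rack and chock poses.

```bash
python3 - <<'E'
from h import *
t=cams.grab_frame("top")
c=np.array([(135,138),(225,182),(185,252),(98,208)])/5+[205,235]
P=np.array([onz(t,u,v,60) for u,v in c]);print(P.round(),P.mean(0).round(1))
w=(P[1]-P[0])+(P[2]-P[3]); l=(P[0]-P[3])+(P[1]-P[2]); print(np.linalg.norm(w)/2,np.linalg.norm(l)/2,np.degrees([np.arctan2(-w[0],w[1])%(np.pi),np.arctan2(l[1],l[0])]))
g=cv2.cvtColor(t["image"],cv2.COLOR_RGB2GRAY).astype(float)
def band(line,lo,lo2,vert):
    out=[]
    for k in line:
        p=g[lo:lo2,k] if vert else g[k,lo:lo2]
        m=p>195
        if m.any():
            i=np.flatnonzero(m); out.append((k,lo+i.min(),lo+i.max()))
    return np.array(out)
for n,a in(("front",band(range(315,450,15),250,275,1)),("back",band(range(310,440,15),85,108,1)),("left",band(range(110,255,18),285,312,0)),("right",band(range(110,255,18),435,462,0)),("gl",band(range(200,252,6),318,331,0)),("gr",band(range(200,252,6),402,415,0))): 
    print(n,a.tolist())
E
```

```text
[[526. 199.  60.]
 [509. 164.  60.]
 [482. 179.  60.]
 [499. 213.  60.]] [503.9 188.4  60. ]
38.393434024810944 30.65292195797709 [153.95562955 -28.33996732]
front [[315, 258, 267], [330, 257, 266], [345, 257, 265], [360, 256, 265], [375, 255, 264], [390, 255, 264], [405, 254, 263], [420, 253, 262], [435, 253, 262]]
back [[310, 93, 101], [325, 93, 101], [340, 92, 100], [355, 91, 99], [370, 91, 98], [385, 90, 98], [400, 89, 97], [415, 89, 96], [430, 88, 96]]
left [[110, 291, 299], [128, 291, 300], [146, 292, 300], [164, 292, 301], [182, 293, 302], [200, 294, 303], [218, 294, 303], [236, 295, 304], [254, 296, 305]]
right [[110, 440, 449], [128, 441, 450], [146, 442, 451], [164, 443, 452], [182, 444, 453], [200, 445, 454], [218, 446, 455], [236, 447, 456], [254, 435, 457]]
gl [[200, 322, 325], [206, 322, 325], [212, 322, 325], [218, 323, 326], [230, 323, 327], [236, 323, 327], [242, 323, 327], [248, 324, 327]]
gr [[200, 402, 407], [206, 404, 408], [212, 405, 408], [224, 402, 408], [230, 402, 409], [236, 402, 409], [242, 402, 409]]
```

```bash
python3 - <<'E'
from h import *
t=cams.grab_frame("top")
g=cv2.cvtColor(t["image"],cv2.COLOR_RGB2GRAY).astype(int)
print(g[248:278,340].tolist(),g[248:278,420].tolist());print(g[84:108,375].tolist());print(g[218,285:315].tolist(),g[236,285:315].tolist());print(g[218,436:466].tolist());print(g[236,316:332].tolist(),g[236,398:414].tolist())
print(proj(t,[[0,0,0]]))
E
```

```text
[53, 45, 41, 40, 52, 70, 87, 133, 187, 212, 225, 233, 241, 246, 245, 239, 228, 213, 197, 179, 153, 131, 139, 169, 179, 179, 178, 177, 177, 177] [172, 175, 176, 173, 177, 198, 217, 227, 233, 240, 243, 241, 235, 225, 209, 193, 173, 148, 131, 146, 168, 174, 174, 172, 173, 173, 176, 177, 176, 174]
[173, 175, 175, 175, 175, 181, 198, 219, 226, 217, 215, 239, 239, 228, 209, 191, 173, 153, 127, 104, 97, 128, 165, 178]
[173, 174, 174, 174, 174, 171, 161, 157, 176, 198, 214, 225, 234, 241, 243, 239, 230, 219, 206, 190, 165, 126, 90, 76, 76, 87, 122, 160, 175, 178] [175, 175, 174, 175, 175, 175, 173, 162, 163, 184, 203, 217, 228, 236, 243, 243, 236, 227, 215, 202, 184, 154, 116, 84, 76, 76, 93, 137, 172, 180]
[173, 173, 174, 173, 170, 158, 136, 134, 157, 180, 197, 210, 225, 235, 242, 242, 237, 229, 222, 210, 194, 175, 167, 172, 174, 174, 173, 173, 172, 174]
[181, 181, 180, 181, 182, 182, 186, 209, 234, 243, 237, 215, 188, 182, 181, 176] [236, 236, 236, 236, 236, 236, 233, 228, 232, 239, 235, 215, 184, 174, 174, 173]
[[334.41730932 530.16693814]]
```

```bash
python3 - <<'E'
from h import *
t=cams.grab_frame("top"); z=192.5
F=[onz(t,u,v,z) for u,v in((340,262.5),(420,259.6))];B=[onz(t,u,v,z) for u,v in((325,98.4),(415,94.6))]
L=[onz(t,u,v,z) for u,v in((295.3,128),(299.3,236))];Rr=[onz(t,u,v,z) for u,v in((445.1,128),(450.8,236))]
for n,a in zip("FBLR",(F,B,L,Rr)): print(n,np.round(a,1).tolist(),np.degrees(np.arctan2(*(a[0]-a[1])[[1,0]])))
print("guides",onz(t,325,236,12),onz(t,407,236,12))
from scipy.optimize import least_squares
def res(p):
    c,s=np.cos(p[2]),np.sin(p[2])
    q=lambda P:((P[0]-p[0])*c+(P[1]-p[1])*s,-(P[0]-p[0])*s+(P[1]-p[1])*c)
    return [q(P)[0]+92 for P in F]+[q(P)[0]-185 for P in B]+[q(P)[1]-125 for P in L]+[q(P)[1]+125 for P in Rr]
o=least_squares(res,[620,-65,.04]);print(o.x,o.fun.round(1))
print("grip goal",o.x[:2]-82.5*np.array([np.cos(o.x[2]),np.sin(o.x[2])]))
s=cams.grab_frame("side")
w=lambda x,y,z:[o.x[0]+x*np.cos(o.x[2])-y*np.sin(o.x[2]),o.x[1]+x*np.sin(o.x[2])+y*np.cos(o.x[2]),z]
for f,n in((t,"t"),(s,"s")):
    im=f["image"][:,:,::-1].copy()
    for a,b in(((-92,-125,z),(-92,125,z)),((-92,125,z),(185,125,z)),((-92,-125,z),(185,-125,z)),((185,-125,z),(185,125,z)),((-65,83,12),(150,83,12)),((-65,-83,12),(150,-83,12)),((150,-85,55),(150,85,55))):
        p=proj(f,[w(*a),w(*b)]).astype(int);cv2.line(im,tuple(map(int,p[0])),tuple(map(int,p[1])),(0,0,255),1)
    cv2.imwrite(f"pics/fit_{n}.png",im)
a=cv2.imread("pics/fit_t.png")[80:290,230:490];b=cv2.imread("pics/fit_s.png")[120:350,180:440]
cv2.imwrite("pics/fit.png",np.hstack([cv2.resize(a,(400,400)),cv2.resize(b,(400,400))]))
E
```

```text
F [[523.8, -6.5, 192.5], [528.9, -138.8, 192.5]] 92.1816577995582
B [[802.2, 18.7, 192.5], [808.0, -133.6, 192.5]] 92.19236249660061
L [[751.2, 69.0, 192.5], [567.8, 61.3, 192.5]] 2.385472627941591
R [[750.3, -183.5, 192.5], [568.0, -190.1, 192.5]] 2.083541263919358
guides [581.05551914  19.20366119  12.        ] [ 581.18652834 -146.63930334   12.        ]
[ 6.19086567e+02 -6.23812009e+01  3.88472629e-02] [-1.  -1.1  1.1  1.   1.1  0.6 -1.1 -0.6]
grip goal [536.64881038 -65.58529405]
```

View pics/fit.png

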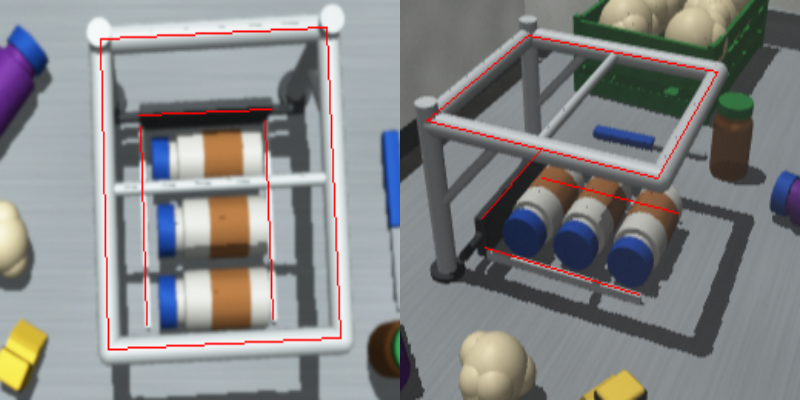

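The model lines follow the rack tubes and guides to about 2 mm. The rack origin is near (619,-62), yaw 2.2°. The chock grip is at about (504,188), yaw about -27°, and its measured size of 38x31 mm matches. Next comes the approach pose, leaning back 40° in the chock's frame.

```bash
cat >> h.py <<'E'
RACK=np.array([619.1,-62.4]);PSI=0.0385
def rackp(x,y,z): c,s=np.cos(PSI),np.sin(PSI); return np.array([RACK[0]+x*c-y*s,RACK[1]+x*s+y*c,z])
def Rt(psi,lean=40):
    l=np.radians(lean); z=np.array([np.sin(l)*np.cos(psi),np.sin(l)*np.sin(psi),-np.cos(l)]); y=np.array([-np.sin(psi),np.cos(psi),0])
    return np.c_[np.cross(y,z),y,z]
def row(P,psi,lean=40,back=0):
    s=r.sense();M=R.from_euler("xyz",s["tcp_rot"]).as_matrix();T=Rt(psi,lean);P=np.array(P)-back*T[:,2]
    print("to",P.round(1),"row",(M.T@(P-s["eef_pos"])/1000).round(4).tolist(),R.from_matrix(M.T@T).as_rotvec().round(4).tolist())
def st():
    s=r.sense();print("t%.2f"%s["clock"],s["eef_pos"].round(1),s["tcp_rot"].round(3),"F",s["contact_force"].round(1),"open %.2f grip %.1f"%(s["opening"],s["grasp_force"]),"q",s["qpos"].round(2))
E
python3 -c "
from h import *
row([504,188.4,40],np.radians(-27),40,130)"
```

```text
to [429.5 226.3 139.6] row [0.4746, -0.7277, 0.1107] [-0.8292, -0.3232, -2.2777]
```

```bash
python3 -m crank '[[0.475,-0.728,0.05,-0.829,-0.323,-2.278,0],[0.475,-0.728,0.05,-0.829,-0.323,-2.278,0],[0.475,-0.728,0.05,-0.829,-0.323,-2.278,0],[0.475,-0.728,0.05,-0.829,-0.323,-2.278,0],[0.475,-0.728,0.05,-0.829,-0.323,-2.278,0]]'
python3 -c "
from h import *
st();row([504,188.4,40],np.radians(-27),40,130)"
```

```text
clock: 0.9
eef_pos: [243.2, -362.4, 235.9]
tcp_rot: [2.937, 0.177, 0.962]
contact_force: [2.1, 0.5, 0.7]
opening: 0.997
grasp_force: 0.0
t0.90 [ 243.2 -362.4  235.9] [2.937 0.177 0.962] F [2.1 0.5 0.7] open 1.00 grip 0.0 q [-0.9  -0.05  2.19 -0.15  0.76 -0.22]
to [429.5 226.3 139.6] row [0.5971, -0.1784, -0.0464] [-0.5721, -0.2224, -1.5743]
```

```bash
python3 -m crank '[[0.597,-0.178,-0.076,-0.572,-0.222,-1.574,0],[0.597,-0.178,-0.076,-0.572,-0.222,-1.574,0],[0.597,-0.178,-0.076,-0.572,-0.222,-1.574,0],[0.597,-0.178,-0.076,-0.572,-0.222,-1.574,0],[0.597,-0.178,-0.076,-0.572,-0.222,-1.574,0]]'
python3 -c "
from h import *
st();row([504,188.4,40],np.radians(-27),40,130)"
```

```text
clock: 1.4
eef_pos: [308.9, -157.9, 213.1]
tcp_rot: [2.89, 0.402, 1.551]
contact_force: [0.8, -0.5, -0.9]
opening: 1.0
grasp_force: 0.0
t1.40 [ 308.9 -157.9  213.1] [2.89  0.402 1.551] F [ 0.8 -0.5 -0.9] open 1.00 grip 0.0 q [-0.15 -0.22  2.44 -0.58  0.68  0.23]
to [429.5 226.3 139.6] row [0.3845, 0.1302, -0.053] [-0.3566, -0.1403, -0.9733]
```

```bash
python3 -m crank '[[0.384,0.13,-0.053,-0.357,-0.14,-0.973,0],[0.384,0.13,-0.053,-0.357,-0.14,-0.973,0],[0.384,0.13,-0.053,-0.357,-0.14,-0.973,0],[0.384,0.13,-0.053,-0.357,-0.14,-0.973,0],[0.384,0.13,-0.053,-0.357,-0.14,-0.973,0]]'
python3 -c "
from h import *
st();row([504,188.4,40],np.radians(-27),40,130)"
```

```text
clock: 1.9
eef_pos: [372.6, 39.5, 175.0]
tcp_rot: [2.991, 0.608, 2.19]
contact_force: [1.5, -1.6, 0.7]
opening: 1.002
grasp_force: 0.0
t1.90 [372.6  39.5 175. ] [2.991 0.608 2.19 ] F [ 1.5 -1.6  0.7] open 1.00 grip 0.0 q [ 0.61  0.03  2.44 -0.98  0.75  0.71]
to [429.5 226.3 139.6] row [0.1179, 0.1589, -0.0153] [-0.143, -0.0589, -0.3858]
```

```bash
python3 -m crank '[[0.118,0.159,-0.015,-0.143,-0.059,-0.386,0],[0.118,0.159,-0.015,-0.143,-0.059,-0.386,0],[0.118,0.159,-0.015,-0.143,-0.059,-0.386,0],[0.118,0.159,-0.015,-0.143,-0.059,-0.386,0],[0.118,0.159,-0.015,-0.143,-0.059,-0.386,0]]'
python3 - <<'E'
from h import *
st();row([504,188.4,40],np.radians(-27),40,130)
f=cams.grab_frame("wrist")
im=f["image"].copy()
for P in proj(f,[[504,188.4,60]]): cv2.drawMarker(im,tuple(map(int,P)),(255,0,0))
cv2.imwrite("pics/w1.png",im[:,:,::-1])
E
```

```text
clock: 2.4
eef_pos: [432.2, 230.1, 138.5]
tcp_rot: [3.137, 0.695, 2.667]
contact_force: [-0.1, 0.1, 0.7]
opening: 1.002
grasp_force: 0.0
t2.40 [432.2 230.1 138.5] [3.137 0.695 2.667] F [-0.1  0.1  0.7] open 1.00 grip 0.0 q [ 0.91  0.33  2.23 -1.1   0.79  0.7 ]
to [429.5 226.3 139.6] row [-0.0002, -0.0045, -0.0013] [0.0019, -0.0028, -0.0028]
```

View pics/w1.png

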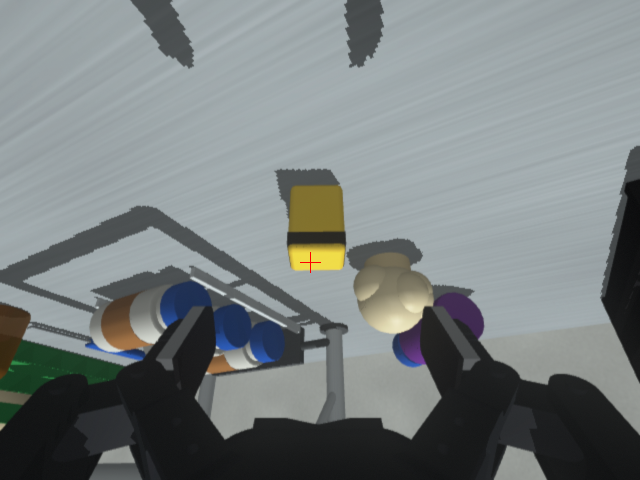

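The wrist view shows the chock's block square to the gripper, with its top centre at (317,257) against a predicted (310,262). The mushroom at (393,293) is off to one side, between the fingers and the background.

```bash
python3 - <<'E'
from h import *
f=cams.grab_frame("wrist")
print([onz(f,*p,60).round(1) for p in((317,257),(290,245),(344,245),(290,269),(345,268))])
g=onz(f,317,257,60)
st();row([g[0],g[1],40],np.radians(-27),40,0);row([g[0],g[1],40],np.radians(-27),40,40)
E
```

```text
[array([498.3, 191.9,  60. ]), array([476.2, 183.4,  60. ]), array([492.4, 214.9,  60. ]), array([504.9, 166.1,  60. ]), array([522. , 202.7,  60. ])]
t2.50 [430.2 224.5 138.7] [-3.141  0.696  2.666] F [ 0.3 -0.5 -0.2] open 1.00 grip 0.0 q [ 0.91  0.32  2.24 -1.1   0.79  0.7 ]
to [498.3 191.9  40. ] row [0.0054, 0.0023, 0.1242] [-0.0037, -0.0023, -0.0033]
to [475.4 203.6  70.6] row [0.0055, 0.0022, 0.0842] [-0.0037, -0.0023, -0.0033]
```

```bash
python3 - <<'E'
from h import *
f=cams.grab_frame("wrist");im=f["image"].astype(int)
hsv=cv2.cvtColor(f["image"],cv2.COLOR_RGB2HSV)
m=((hsv[...,0]>20)&(hsv[...,0]<32)&(hsv[...,1]>160)&(hsv[...,2]>70)).astype(np.uint8)
n,l,s,c=cv2.connectedComponentsWithStats(m)
for k in range(1,n):
    if s[k,4]>300:
        ct=max(cv2.findContours((l==k).astype(np.uint8),0,2)[0],key=len);q=cv2.approxPolyDP(ct,4,True)[:,0]
        print(s[k],c[k].round(1),q.tolist(),onz(f,*c[k],60).round(1)); print(np.round([onz(f,*p,60)[:2] for p in q]).tolist())
st()
E
```

```text
[ 300  186   53   44 2116] [325.9 208.4] [[304, 186], [300, 229], [352, 228], [345, 186]] [451.1 219.1  60. ]
[[429.0, 217.0], [462.0, 196.0], [476.0, 225.0], [439.0, 236.0]]
[ 298  243   56   26 1332] [325.6 255.5] [[353, 245], [301, 244], [300, 265], [349, 267]] [498.5 195.6  60. ]
[[494.0, 218.0], [478.0, 188.0], [502.0, 173.0], [521.0, 203.0]]
t2.55 [429.8 223.2 138.9] [-3.14   0.696  2.665] F [-0.5 -1.2  0.1] open 1.00 grip 0.0 q [ 0.91  0.32  2.24 -1.1   0.79  0.7 ]
```

```bash
python3 -m crank '[[0.002,0.003,0.03,0,0,0,0],[0.004,0.003,0.06,0,0,0,0],[0.004,0.003,0.06,0,0,0,0]]'
cat >> h.py <<'E'
def block():
    f=cams.grab_frame("wrist");hsv=cv2.cvtColor(f["image"],cv2.COLOR_RGB2HSV)
    m=((hsv[...,0]>20)&(hsv[...,0]<32)&(hsv[...,1]>160)&(hsv[...,2]>70)).astype(np.uint8)
    n,l,s,c=cv2.connectedComponentsWithStats(m)
    for k in range(1,n):
        if s[k,4]>300: print(s[k],c[k].round(1),onz(f,*c[k],60).round(1))
E
python3 - <<'E'
from h import *
st();block();st();row([501,191,40],np.radians(-27),40,0)
E
```

```text
clock: 2.85
eef_pos: [462.6, 207.1, 89.0]
tcp_rot: [-3.137, 0.695, 2.665]
contact_force: [-1.0, -0.9, -0.3]
opening: 1.0
grasp_force: 0.0
t2.85 [462.6 207.1  89. ] [-3.137  0.695  2.665] F [-1.  -0.9 -0.3] open 1.00 grip 0.0 q [ 0.82  0.45  2.23 -1.27  0.7   0.84]
[ 295  207   70   62 3959] [329.2 239. ] [443.  222.4  60. ]
[ 293  287   74   28 1942] [329.5 300.1] [495.8 196.9  60. ]
t2.90 [462.4 207.6  90. ] [-3.138  0.695  2.664] F [-0.1 -0.1  0.3] open 1.00 grip 0.0 q [ 0.83  0.44  2.23 -1.27  0.71  0.84]
to [501. 191.  40.] row [-0.0001, 0.0032, 0.0652] [-0.0079, -0.0028, -0.0046]
```

Joint 4 is at -1.27, close to its -1.3 limit. Before I go further I'll fit a quick arm model from the logged states, to choose a lean that stays in range at both the pick and the goal.

```bash
cat > kin.py <<'E'
from h import *
from scipy.optimize import least_squares
D=[([-1.301,.3536,1.634,0,1.1552,-.0024],[167.66,-601.67,249.64],[-3.1403,0,.2718]),([-.9,-.05,2.19,-.15,.76,-.22],[243.2,-362.4,235.9],[2.937,.177,.962]),([-.15,-.22,2.44,-.58,.68,.23],[308.9,-157.9,213.1],[2.89,.402,1.551]),([.61,.03,2.44,-.98,.75,.71],[372.6,39.5,175],[2.991,.608,2.19]),([.91,.32,2.24,-1.1,.79,.7],[429.8,223.2,138.9],[-3.14,.696,2.665]),([.83,.44,2.23,-1.27,.71,.84],[462.4,207.6,90],[-3.138,.695,2.664])]
Ry=lambda a:R.from_euler("y",a);Rz=lambda a:R.from_euler("z",a)
def fk(q,k):
    h,a,L2,L3,e,d,off=k
    A=Rz(q[0]);B=A*Ry(q[1]);C=B*Ry(q[2]);E=C*Rz(q[3]);G=E*Ry(q[4]);T=G*Rz(q[5]+off)
    return A.apply([a,0,h])+B.apply([0,0,L2])+C.apply([e,0,L3])+T.apply([0,0,d]),T
def err(k): 
    o=[]
    for q,p,e in D:
        P,T=fk(q,k);o+=list(P-p)+list(300*(T.inv()*R.from_euler("xyz",e)).as_rotvec())
    return o
S=min((least_squares(err,[300,0,450,400,0,250,o0],loss="soft_l1") for o0 in(-1.57,1.57,0,3.1)),key=lambda s:s.cost);K=S.x
lo=np.array([-2.63,-.92,.06,-1.3,0,-3.02]);hi=np.array([2.63,2.1,2.66,4.44,2.69,3.02])
def ik(P,psi,lean=40,flip=0,q0=D[-1][0]):
    T=R.from_matrix(Rt(psi,lean))*Rz(np.pi*flip);best=None
    for q4 in(0,-1,1.5,3):
      for q6 in(-1.5,0,1.5):
        x0=np.clip(np.r_[np.arctan2(P[1],P[0]),q0[1:3],q4,q0[4],q6],lo+.01,hi-.01)
        s=least_squares(lambda q:np.r_[fk(q,K)[0]-P,300*(T.inv()*fk(q,K)[1]).as_rotvec()],x0,bounds=(lo,hi))
        if best is None or s.cost<best.cost-1e-3: best=s
    return best.x.round(2),round(best.cost,2)
E
python3 - <<'E'
from kin import *
print(K.round(2),np.round(err(K),1)[:12],S.cost)
for lean in(10,20,30,33,36,40):
    print(lean,"pick",ik([501,193,40],np.radians(-27),lean,0),ik([501,193,40],np.radians(-27),lean,1),"\n goal",ik(rackp(-82.5,0,40),PSI,lean,0),ik(rackp(-125,0,80),PSI,lean,0))
E
```

```text
[290.38  -5.01 570.01 498.86  57.76 320.18 -42.41] [-1.1 -0.5  0.5  0.  -0.  -0.5  0.5  2.3 -2.5  0.1 -1.2  1.3] 18.29042890570239
10 pick (array([ 0.45,  0.48,  2.04, -0.28,  0.53, -0.42]), np.float64(0.0)) (array([ 0.45,  0.48,  2.04, -0.28,  0.53,  2.72]), np.float64(0.0)) 
 goal (array([-0.14,  0.47,  2.07,  0.07,  0.43, -1.82]), np.float64(0.0)) (array([-0.16,  0.34,  2.15,  0.07,  0.48, -1.83]), np.float64(0.0))
20 pick (array([ 0.54,  0.48,  2.11, -0.71,  0.46,  0.07]), np.float64(0.0)) (array([ 0.55,  0.48,  2.12, -0.75,  0.46, -3.02]), np.float64(11.09)) 
 goal (array([-0.16,  0.45,  2.19,  0.39,  0.18, -2.15]), np.float64(0.0)) (array([-0.18,  0.31,  2.26,  0.32,  0.24, -2.1 ]), np.float64(0.0))
30 pick (array([ 0.64,  0.51,  2.16, -1.16,  0.51,  0.59]), np.float64(0.0)) (array([ 0.64,  0.51,  2.16, -1.16,  0.51, -2.55]), np.float64(0.0)) 
 goal (array([-0.19,  0.46,  2.29,  2.4 ,  0.17,  2.1 ]), np.float64(0.0)) (array([-0.22,  0.32,  2.37,  1.99,  0.14,  2.5 ]), np.float64(0.0))
33 pick (array([ 0.67,  0.52,  2.18, -1.27,  0.54,  0.72]), np.float64(0.0)) (array([ 0.67,  0.52,  2.18, -1.27,  0.54, -2.42]), np.float64(0.0)) 
 goal (array([-0.2 ,  0.47,  2.32,  2.61,  0.25,  1.89]), np.float64(0.0)) (array([-0.23,  0.33,  2.4 ,  2.37,  0.21,  2.11]), np.float64(0.0))
36 pick (array([ 0.7 ,  0.53,  2.18, -1.3 ,  0.59,  0.77]), np.float64(22.94)) (array([ 0.7 ,  0.53,  2.18, -1.3 ,  0.59, -2.37]), np.float64(22.94)) 
 goal (array([-0.21,  0.49,  2.35,  2.71,  0.34,  1.78]), np.float64(0.0)) (array([-0.24,  0.35,  2.43,  2.55,  0.29,  1.91]), np.float64(0.0))
40 pick (array([ 0.74,  0.55,  2.16, -1.3 ,  0.66,  0.81]), np.float64(172.84)) (array([ 0.74,  0.55,  2.16, -1.3 ,  0.66, -2.33]), np.float64(172.84)) 
 goal (array([-0.22,  0.52,  2.38,  2.78,  0.48,  1.7 ]), np.float64(0.0)) (array([-0.25,  0.38,  2.46,  2.67,  0.42,  1.78]), np.float64(0.0))
```

The model fits. The goal needs q4≈+2.7 with the half-turned grasp. So the plan is to pick at a 10° lean, half-turned, set the chock down square at the mouth, re-grasp it leaning 38°, and push. I'll check those poses now.

```bash
sed -i 's/def row(P,psi,lean=40,back=0):/def row(P,psi,lean=40,back=0,flip=0):/; s/P=np.array(P)-back\*T\[:,2\]/P=np.array(P)-back*T[:,2];T=T@np.diag([-1,-1,1]) if flip else T/' h.py
python3 - <<'E'
from kin import *
s=cams.grab_frame("side");print("side",onz(s,323.5,346.15,60))
for x in(-190,-165):
  for l,z in((10,40),(10,120),(38,140),(38,40)): print(x,l,z,ik(rackp(x,0,z),PSI,l,1))
print(ik(rackp(-78,0,40),PSI,38,1), ik([501,192,120],np.radians(-27),10,1))
row([501,192,40],np.radians(-27),10,90)
E
```

```text
side [501.59212919 198.02196957  60.        ]
-190 10 40 (array([-0.19,  0.36,  2.29,  0.13,  0.32,  1.22]), np.float64(0.0))
-190 10 120 (array([-0.19,  0.18,  2.25,  0.08,  0.54,  1.28]), np.float64(0.0))
-190 38 140 (array([-0.32,  0.11,  2.53,  2.09,  0.25, -0.83]), np.float64(0.0))
-190 38 40 (array([-0.32,  0.49,  2.57,  2.74,  0.59, -1.52]), np.float64(0.0))
-165 10 40 (array([-0.18,  0.39,  2.24,  0.11,  0.34,  1.25]), np.float64(0.0))
-165 10 120 (array([-0.18,  0.22,  2.2 ,  0.07,  0.56,  1.3 ]), np.float64(0.0))
-165 38 140 (array([-0.29,  0.14,  2.49,  2.12,  0.23, -0.82]), np.float64(0.0))
-165 38 40 (array([-0.29,  0.49,  2.53,  2.75,  0.54, -1.49]), np.float64(0.0))
(array([-0.21,  0.51,  2.36,  2.75,  0.4 , -1.4 ]), np.float64(0.0)) (array([ 0.45,  0.34,  2.01, -0.22,  0.7 ,  2.65]), np.float64(0.0))
to [487.1 199.1 128.6] row [-0.0443, 0.003, -0.0123] [-0.005, 0.5213, -0.0065]
```

```bash
python3 -m crank '[[-0.04,0.003,-0.025,-0.005,0.12,-0.006,0],[-0.044,0.003,-0.025,-0.005,0.26,-0.006,0],[-0.044,0.003,-0.02,-0.005,0.521,-0.006,0],[-0.044,0.003,-0.012,-0.005,0.521,-0.006,0],[-0.044,0.003,-0.012,-0.005,0.521,-0.006,0]]'
python3 -c "
from h import *
st()
row([501,194,40],np.radians(-27),10,90)
row([501,194,40],np.radians(-27),10,90,1)"
```

```text
clock: 3.45
eef_pos: [485.1, 199.6, 129.1]
tcp_rot: [-3.127, 0.273, 2.668]
contact_force: [-1.1, -0.8, -0.0]
opening: 0.998
grasp_force: 0.0
t3.45 [485.1 199.6 129.1] [-3.127  0.273  2.668] F [-1.1 -0.8 -0. ] open 1.00 grip 0.0 q [ 0.53  0.31  2.06 -0.39  0.68 -0.27]
to [487.1 201.1 128.6] row [-0.0009, 0.0022, 0.0007] [-0.0153, 0.0984, -0.0027]
to [487.1 201.1 128.6] row [-0.0009, 0.0022, 0.0007] [0.1543, 0.024, 3.135]
```

Now I'll turn +z by half a turn in two calls, so q6 goes up.

```bash
for i in 1; do python3 -m crank '[[0,0.002,0,0,0.03,0.15,0],[0,0.002,0,0,0.06,0.3,0],[0,0.002,0,0,0.07,0.45,0],[0,0.002,0,0,0.07,0.6,0],[0,0.002,0,0,0.07,0.75,0]]'; done
python3 -m crank '[[0,0,0,0,0,0.75,0],[0,0,0,0,0,0.75,0],[0,0,0,0,0,0.75,0],[0,0,0,0,0,0.75,0],[0,0,0,0,0,0.75,0]]'
python3 -m crank '[[0,0,0,0,0,0.75,0],[0,0,0,0,0,0.75,0],[0,0,0,0,0,0.75,0],[0,0,0,0,0,0.75,0],[0,0,0,0,0,0.75,0]]'
python3 -c "
from h import *
st()
row([501,194,40],np.radians(-27),10,90,1)"
```

```text
clock: 3.95
eef_pos: [485.5, 200.7, 128.3]
tcp_rot: [2.99, 0.15, 1.907]
contact_force: [0.2, 0.1, -0.3]
opening: 1.0
grasp_force: 0.0
clock: 4.45
eef_pos: [485.4, 200.9, 128.3]
tcp_rot: [2.929, 0.008, 1.167]
contact_force: [0.7, 1.0, 1.1]
opening: 1.0
grasp_force: 0.0
clock: 4.95
eef_pos: [485.4, 200.9, 128.3]
tcp_rot: [2.98, -0.138, 0.43]
contact_force: [0.2, 1.1, -0.6]
opening: 0.999
grasp_force: 0.0
t4.95 [485.4 200.9 128.3] [ 2.98  -0.138  0.43 ] F [ 0.2  1.1 -0.6] open 1.00 grip 0.0 q [ 0.49  0.31  2.04 -0.27  0.68  1.85]
to [487.1 201.1 128.6] row [0.0017, 0.0005, -0.0] [0.0104, -0.0383, 0.8889]
```

```bash
python3 -m crank '[[0.002,0,0,0.01,-0.038,0.889,0],[0.002,0,0,0.01,-0.038,0.889,0],[0.002,0,0,0.01,-0.038,0.889,0],[0.002,0,0,0.01,-0.038,0.889,0],[0.002,0,0,0.01,-0.038,0.889,0]]'
python3 -m crank '[[0,0,0,0,0,0.13,0],[0,0,0,0,0,0.14,0],[0,0,0,0,0,0.14,0]]'
python3 -c "
from h import *
st();block()
f=cams.grab_frame('wrist');im=f['image'].copy()
for P in proj(f,[[501,194,60]]): cv2.drawMarker(im,tuple(map(int,P)),(255,0,0))
cv2.imwrite('pics/w2.png',im[:,:,::-1])
row([501,194,40],np.radians(-27),10,0,1)"
```

```text
clock: 5.45
eef_pos: [487.2, 201.8, 128.6]
tcp_rot: [3.115, -0.179, -0.329]
contact_force: [-0.7, 0.3, -0.4]
opening: 1.001
grasp_force: 0.0
clock: 5.75
eef_pos: [487.5, 201.6, 128.0]
tcp_rot: [3.138, -0.181, -0.462]
contact_force: [-0.0, 0.9, -0.3]
opening: 0.999
grasp_force: 0.0
t5.75 [487.5 201.6 128. ] [ 3.138 -0.181 -0.462] F [-0.   0.9 -0.3] open 1.00 grip 0.0 q [ 0.48  0.32  2.02 -0.23  0.71  2.68]
[ 287  174   62   52 3109] [317.8 199.9] [534.7 177.8  60. ]
[ 285  227   67   54 3428] [318.2 253.4] [507.1 191.3  60. ]
to [501. 194.  40.] row [-0.0008, 0.0004, 0.0889] [0.0026, -0.0066, 0.0085]
```

View pics/w2.png

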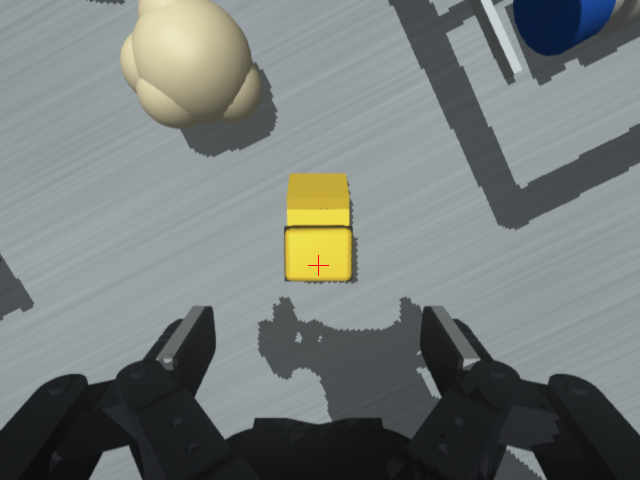

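The wrist view shows the block top centred at (318,253), square to the fingers, with the wedge ahead of it. The lateral offset is nil and I'll add 2 mm along x. I'll descend and grip.

```bash
python3 -m crank '[[0.002,0,0.04,0,0,0,0],[0.002,0,0.07,0,0,0,0],[0.002,0,0.089,0,0,0,0],[0.002,0,0.089,0,0,0,0],[0.002,0,0.089,0,0,0,0]]'
python3 -m crank '[[0,0,0,0,0,0,0.3],[0,0,0,0,0,0,0.8],[0,0,0,0,0,0,1],[0,0,0,0,0,0,1],[0,0,0,0,0,0,1]]' 50
python3 -m crank '[[0,0,0,0,0,0,1],[0,0,0,0,0,0,1],[0,0,0,0,0,0,1],[0,0,0,0,0,0,1]]'
```

```text
clock: 6.35
eef_pos: [503.6, 192.9, 40.0]
tcp_rot: [3.136, -0.18, -0.465]
contact_force: [0.5, 0.7, 0.2]
opening: 0.999
grasp_force: 0.0
clock: 6.85
eef_pos: [504.2, 193.2, 40.8]
tcp_rot: [3.138, -0.182, -0.466]
contact_force: [-2.4, 0.8, 8.1]
opening: 0.462
grasp_force: 49.6
clock: 7.25
eef_pos: [504.2, 193.2, 40.8]
tcp_rot: [3.138, -0.182, -0.466]
contact_force: [-2.7, -0.0, 7.2]
opening: 0.461
grasp_force: 49.6
```

Gripped: the opening of 39 mm matches the block. Now I'll lift and draw back from the rack, then carry it across.

```bash
python3 -c "
from h import *
row([440,180,75],np.radians(-26.7),10.4,0,1)"; python3 -m crank '[[0,0,-0.03,0,0,0,1],[0,0,-0.03,0,0,0,1]]'; python3 -c "
from h import *
row([440,180,75],np.radians(-26.7),10.4,0,1)"
```

```text
to [440. 180.  75.] row [-0.0444, 0.0408, -0.0428] [0.0032, -0.0003, 0.0001]
clock: 7.45
eef_pos: [500.1, 196.3, 71.8]
tcp_rot: [3.14, -0.183, -0.466]
contact_force: [0.2, 1.0, -3.2]
opening: 0.461
grasp_force: 52.0
to [440. 180.  75.] row [-0.045, 0.0416, -0.0116] [0.0014, -0.0015, -0.0]
```

```bash
python3 -m crank '[[-0.03,0.028,-0.008,0,0,0,1],[-0.045,0.042,-0.012,0,0,0,1],[-0.045,0.042,-0.012,0,0,0,1]]'; python3 -c "
from h import *
st();row(rackp(-165,0,75),PSI,10.4,0,1)"
```

```text
clock: 7.75
eef_pos: [435.1, 177.2, 72.4]
tcp_rot: [3.134, -0.179, -0.465]
contact_force: [0.4, 0.1, -1.3]
opening: 0.465
grasp_force: 52.0
t7.75 [435.1 177.2  72.4] [ 3.134 -0.179 -0.465] F [ 0.4  0.1 -1.3] open 0.47 grip 52.0 q [ 0.49  0.35  2.17 -0.29  0.54  2.77]
to [454.2 -68.8  75. ] row [0.1258, 0.2111, 0.0217] [0.0979, 0.0047, -0.4954]
```

```bash
python3 -m crank '[[0.01,0.042,0.003,0.02,0,-0.1,1],[0.04,0.085,0.008,0.04,0,-0.2,1],[0.07,0.13,0.013,0.06,0,-0.3,1],[0.1,0.17,0.018,0.08,0,-0.4,1],[0.126,0.211,0.0217,0.098,0.005,-0.495,1]]';python3 -m crank '[[0,0,0,0,0,0,1],[0,0,0,0,0,0,1]]'; python3 -c "
from h import *
st();row(rackp(-165,0,41.5),PSI,10.4,0,1)"
```

```text
clock: 8.25
eef_pos: [448.7, 14.5, 73.5]
tcp_rot: [-3.139, -0.179, -0.045]
contact_force: [0.3, 0.8, -2.0]
opening: 0.465
grasp_force: 52.2
clock: 8.45
eef_pos: [448.2, 15.1, 73.4]
tcp_rot: [-3.138, -0.178, -0.052]
contact_force: [-0.1, -0.4, -2.1]
opening: 0.462
grasp_force: 52.5
t8.45 [448.2  15.1  73.4] [-3.138 -0.178 -0.052] F [-0.1 -0.4 -2.1] open 0.46 grip 52.5 q [ 0.04  0.3   2.26 -0.03  0.41  1.69]
to [454.2 -68.8  41.5] row [0.0045, 0.0835, 0.033] [0.013, 0.0032, -0.0894]
```

```bash
python3 -m crank '[[0.004,0.04,0.005,0.013,0.003,-0.089,1],[0.0045,0.0835,0.008,0.013,0.003,-0.089,1],[0.0045,0.0835,0.015,0.013,0.003,-0.089,1],[0.0045,0.0835,0.028,0.013,0.003,-0.089,1],[0.0045,0.0835,0.033,0.013,0.003,-0.089,1]]'; python3 -m crank '[[0,0,0,0,0,0,1],[0,0,0,0,0,0,1]]';python3 -c "
from h import *
st();row(rackp(-165,0,40.8),PSI,10.4,0,1)"
```

```text
clock: 8.95
eef_pos: [453.9, -67.5, 40.7]
tcp_rot: [-3.141, -0.18, 0.041]
contact_force: [-7.3, -2.9, 16.4]
opening: 0.461
grasp_force: 55.0
clock: 9.15
eef_pos: [454.1, -66.9, 41.5]
tcp_rot: [-3.141, -0.18, 0.043]
contact_force: [-0.4, 0.6, -2.7]
opening: 0.458
grasp_force: 52.8
t9.15 [454.1 -66.9  41.5] [-3.141 -0.18   0.043] F [-0.4  0.6 -2.7] open 0.46 grip 52.8 q [-0.18  0.39  2.25  0.12  0.33  1.24]
to [454.2 -68.8  40.8] row [-0.0, 0.0018, 0.0007] [-0.0009, 0.0011, 0.0044]
```

```bash
python3 -m crank '[[0,0.002,0.001,0,0,0,1],[0,0.002,0.0015,0,0,0,1],[0,0.002,0.001,0,0,0,0.4],[0,0.002,0.001,0,0,0,0.2],[0,0.002,0.001,0,0,0,0]]';python3 -m crank '[[0,0,0,0,0,0,0],[0,0,0,0,0,0,0],[0,0,-0.05,0,0,0,0],[0,0,-0.08,0,0,0,0],[0,0,-0.08,0,0,0,0]]';python3 -c "
from h import *
from kin import ik
st()
for l in(10,20,25,30,38): print(l,ik(rackp(-165,0,40)-100*Rt(PSI,l)[:,2],PSI,l,1))
row(rackp(-165,0,40.5),PSI,38,100,1)
block()"
```

```text
clock: 9.65
eef_pos: [454.6, -70.0, 40.8]
tcp_rot: [3.141, -0.182, 0.042]
contact_force: [0.3, 0.5, -0.6]
opening: 0.917
grasp_force: 0.0
clock: 10.15
eef_pos: [441.4, -71.0, 122.2]
tcp_rot: [3.14, -0.186, 0.042]
contact_force: [1.0, -0.2, -0.4]
opening: 1.001
grasp_force: 0.0
t10.15 [441.4 -71.  122.2] [ 3.14  -0.186  0.042] F [ 1.  -0.2 -0.4] open 1.00 grip 0.0 q [-0.19  0.19  2.23  0.08  0.54  1.27]
10 (array([-0.19,  0.16,  2.22,  0.07,  0.6 ,  1.29]), np.float64(0.0))
20 (array([-0.23,  0.09,  2.36,  0.27,  0.36,  1.06]), np.float64(0.0))
25 (array([-0.27,  0.08,  2.43,  0.55,  0.24,  0.75]), np.float64(0.0))
30 (array([-0.3 ,  0.08,  2.5 ,  1.25,  0.18,  0.02]), np.float64(0.0))
38 (array([-0.38,  0.14,  2.61,  2.29,  0.34, -1.09]), np.float64(0.0))
to [392.7 -71.1 119.3] row [-0.0483, -0.0019, -0.0061] [-0.0002, 0.4775, 0.0036]
[ 286  182   61   54 3167] [316.2 208.4] [489.7 -68.6  60. ]
[ 282  238   69   54 3564] [316.  264.7] [458.1 -69.9  60. ]
```

```bash
python3 -m crank '[[-0.01,-0.001,-0.004,0,0.08,0,0],[-0.02,-0.001,-0.005,0,0.16,0.001,0],[-0.03,-0.001,-0.006,0,0.26,0.002,0],[-0.04,-0.001,-0.006,0,0.37,0.003,0],[-0.044,-0.001,-0.002,0,0.478,0.0036,0]]';python3 -m crank '[[0,0,0,0,0,0,0],[0,0,0,0,0,0,0]]';python3 -c "
from h import *
from kin import ik
st()
row(rackp(-165,0,40.5),PSI,38,60,1)
row(rackp(-165,0,40.5),PSI,38,0,1)
block()"
```

```text
clock: 10.7
eef_pos: [409.4, -53.6, 116.8]
tcp_rot: [-3.082, -0.448, 0.044]
contact_force: [0.9, 0.5, 0.6]
opening: 1.003
grasp_force: 0.0
clock: 10.9
eef_pos: [409.9, -53.9, 116.9]
tcp_rot: [-3.082, -0.446, 0.043]
contact_force: [-0.1, -0.7, 0.0]
opening: 1.003
grasp_force: 0.0
t10.90 [409.9 -53.9 116.9] [-3.082 -0.446  0.043] F [-0.1 -0.7  0. ] open 1.00 grip 0.0 q [-0.29  0.12  2.46  0.91  0.25  0.37]
to [417.3 -70.2  87.8] row [-0.0065, 0.0183, 0.0282] [-0.0614, 0.2173, -0.0027]
to [454.2 -68.8  40.5] row [0.0064, 0.0219, 0.0866] [-0.0614, 0.2173, -0.0027]
[ 322  185   68   85 5388] [355.  228.3] [464.  -69.1  60. ]
```

```bash
python3 -m crank '[[-0.008,0.006,0.003,-0.015,0.05,0,0],[-0.009,0.012,0.006,-0.03,0.11,0,0],[-0.01,0.018,0.008,-0.06,0.217,-0.003,0],[-0.01,0.018,0.01,-0.061,0.217,-0.003,0],[-0.01,0.018,0.01,-0.061,0.217,-0.003,0]]';python3 -m crank '[[0,0,0,0,0,0,0],[0,0,0,0,0,0,0]]';python3 -c "
from h import *
st()
row(rackp(-165,0,40.5),PSI,38,60,1)
row(rackp(-165,0,40.5),PSI,38,0,1)
f=cams.grab_frame('wrist');cv2.imwrite('pics/w3.png',f['image'][:,:,::-1])
block()"
```

```text
clock: 11.45
eef_pos: [407.6, -45.0, 105.8]
tcp_rot: [-3.045, -0.59, 0.032]
contact_force: [-0.4, 1.1, 0.5]
opening: 1.003
grasp_force: 0.0
clock: 11.65
eef_pos: [407.0, -44.7, 105.6]
tcp_rot: [-3.044, -0.587, 0.031]
contact_force: [0.1, 0.1, -0.0]
opening: 1.002
grasp_force: 0.0
t11.65 [407.  -44.7 105.6] [-3.044 -0.587  0.031] F [ 0.1  0.1 -0. ] open 1.00 grip 0.0 q [-0.35  0.19  2.56  1.95  0.32 -0.73]
to [417.3 -70.2  87.8] row [-0.002, 0.0276, 0.0175] [-0.0933, 0.0756, -0.0099]
to [454.2 -68.8  40.5] row [0.0026, 0.0332, 0.077] [-0.0933, 0.0756, -0.0099]
[ 341  203   72   77 5085] [375.5 241.9] [460.4 -69.2  60. ]
```

View pics/w3.png

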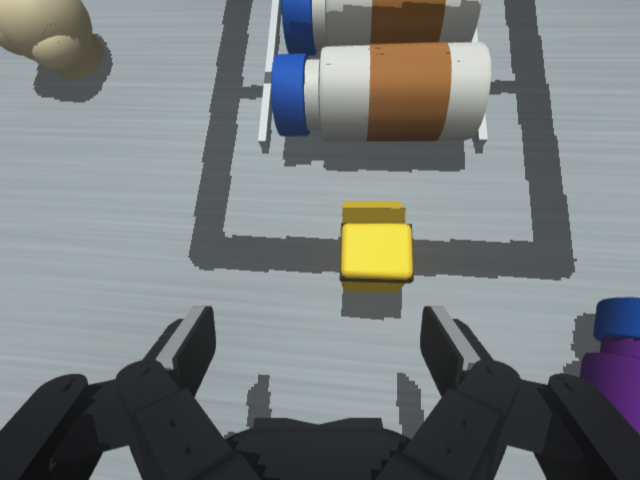

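The wrist view shows the chock at (377,252), square to and centred before the near bottle at (380,90). The arm lags through the near-singular zone. I'll finish the lean.

```bash
python3 -m crank '[[-0.002,0.015,0.006,-0.05,0.04,-0.005,0],[-0.002,0.0276,0.012,-0.093,0.076,-0.01,0],[-0.002,0.0276,0.0175,-0.093,0.076,-0.01,0],[-0.002,0.0276,0.0175,-0.093,0.076,-0.01,0],[-0.002,0.0276,0.0175,-0.093,0.076,-0.01,0]]';python3 -c "
from h import *
st();block()
row(rackp(-165,0,40.5),PSI,38,60,1)
row(rackp(-163,0,40.5),PSI,38,0,1)"
```

```text
clock: 12.25
eef_pos: [417.5, -69.5, 88.0]
tcp_rot: [-3.14, -0.665, 0.039]
contact_force: [0.2, 0.4, 0.1]
opening: 0.999
grasp_force: 0.0
t12.25 [417.5 -69.5  88. ] [-3.14  -0.665  0.039] F [0.2 0.4 0.1] open 1.00 grip 0.0 q [-0.35  0.3   2.6   2.57  0.45 -1.35]
[ 282  217   78   78 5577] [320.5 256.8] [459.  -69.7  60. ]
[296 300  57  10 453] [325.5 304.1] [435. -73.  60.]
to [417.3 -70.2  87.8] row [-0.0006, 0.0005, 0.0002] [-0.0017, -0.0024, 0.0009]
to [456.2 -68.7  40.5] row [0.0008, 0.0006, 0.0615] [-0.0017, -0.0024, 0.0009]
```

```bash
python3 -m crank '[[0.001,0.001,0.03,0,0,0,0],[0.001,0.001,0.061,0,0,0,0],[0.001,0.001,0.061,0,0,0,0],[0.001,0.001,0.061,0,0,0,0.5],[0.001,0.001,0.061,0,0,0,1]]' 40
python3 -m crank '[[0,0,0,0,0,0,1],[0,0,0,0,0,0,1],[0,0,0,0,0,0,1],[0,0,0,0,0,0,1]]'
python3 -c "
from h import *
st()
M=R.from_euler('xyz',r.sense()['tcp_rot']).as_matrix()
for d in(40,10): print((M.T@(np.array([np.cos(PSI),np.sin(PSI),0])*d)).round(2))
print('up10',M.T@[0,0,10]);row(rackp(-123,0,40.8),PSI,38,0,1)"
```

```text
clock: 12.8
eef_pos: [455.3, -69.6, 41.7]
tcp_rot: [3.141, -0.666, 0.04]
contact_force: [-0.1, -0.4, 0.4]
opening: 0.692
grasp_force: 0.0
clock: 13.2
eef_pos: [455.7, -70.0, 42.1]
tcp_rot: [3.14, -0.668, 0.039]
contact_force: [-4.7, -0.2, 8.4]
opening: 0.463
grasp_force: 39.6
t13.20 [455.7 -70.   42.1] [ 3.14  -0.668  0.039] F [-4.7 -0.2  8.4] open 0.46 grip 39.6 q [-0.3   0.49  2.54  2.75  0.56 -1.5 ]
[ 3.140e+01 -1.000e-02  2.478e+01]
[ 7.85 -0.    6.2 ]
up10 [ 6.19624054  0.01333763 -7.84897607]
to [496.2 -67.1  40.8] row [0.031, -0.0013, 0.0262] [0.0012, -0.005, 0.0006]
```

```bash
python3 -m crank '[[0.002,0,-0.001,0,0,0,1],[0.012,-0.001,0.007,0,0,0,1],[0.022,-0.0013,0.016,0,-0.002,0,1],[0.0315,-0.0013,0.0245,0,-0.002,0,1],[0.0315,-0.0013,0.0245,0,-0.002,0,1]]'
python3 - <<'E'
from h import *
st();s=cams.grab_frame("side");t=cams.grab_frame("top")
a=cv2.resize(s["image"][150:340,220:460],(800,600)); cv2.imwrite("pics/s2.png",a[:,:,::-1])
row(rackp(-123,0,40.8),PSI,38,0,1)
E
```

```text
clock: 13.7
eef_pos: [499.4, -67.3, 42.2]
tcp_rot: [3.139, -0.669, 0.041]
contact_force: [3.6, -1.0, 4.7]
opening: 0.465
grasp_force: 41.1
t13.70 [499.4 -67.3  42.2] [ 3.139 -0.669  0.041] F [ 3.6 -1.   4.7] open 0.46 grip 41.1 q [-0.25  0.5   2.45  2.76  0.49 -1.46]
to [496.2 -67.1  40.8] row [-0.0028, -0.0003, -0.0004] [0.0011, -0.0058, 0.0015]
```

View pics/s2.png

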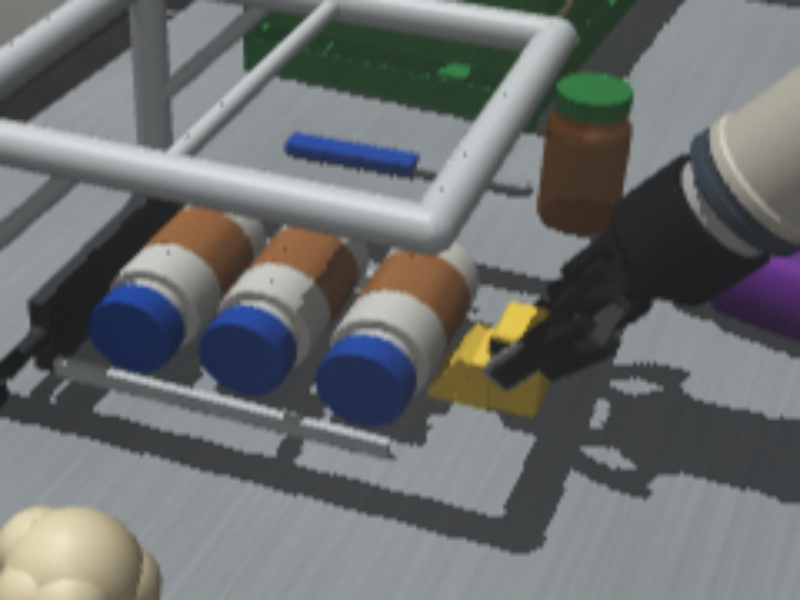

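The side view shows the chock flat with its slope a few mm short of the near bottle, and the gripper well clear of the tube. I'll push slowly and watch the force.

```bash
python3 -m crank '[[0.0016,0,0.0012,0,0,0,1],[0.0031,0,0.0025,0,0,0,1],[0.0047,0,0.0037,0,0,0,1],[0.0063,0,0.005,0,0,0,1],[0.0078,0,0.0062,0,0,0,1]]'
python3 -m crank '[[0.0016,0,0.0012,0,0,0,1],[0.0031,0,0.0025,0,0,0,1],[0.0047,0,0.0037,0,0,0,1],[0.0063,0,0.005,0,0,0,1],[0.0078,0,0.0062,0,0,0,1]]'
```

```text
clock: 14.3
eef_pos: [504.2, -66.6, 42.1]
tcp_rot: [3.141, -0.666, 0.038]
contact_force: [-24.4, -1.9, 41.2]
opening: 0.463
grasp_force: 46.5
clock: 14.8
eef_pos: [514.1, -66.1, 42.1]
tcp_rot: [3.141, -0.666, 0.038]
contact_force: [-25.0, -0.4, 41.7]
opening: 0.465
grasp_force: 46.7
```

```bash
python3 -m crank '[[0.0012,0,0.0009,0,0,0,1],[0.0024,0,0.0019,0,0,0,1],[0.0036,0,0.0028,0,0,0,1],[0.0047,0,0.0037,0,0,0,1],[0.0059,0,0.0047,0,0,0,1]]'
python3 -c "
from h import *
st();c,s=np.cos(PSI),np.sin(PSI);d=r.sense()['eef_pos'][:2]-RACK;print('rack x,y',d@[c,s],d@[-s,c])"
```

```text
clock: 15.3
eef_pos: [521.6, -65.8, 42.1]
tcp_rot: [3.141, -0.666, 0.038]
contact_force: [-25.3, -1.0, 44.7]
opening: 0.467
grasp_force: 46.7
t15.30 [521.6 -65.8  42.1] [ 3.141 -0.666  0.038] F [-25.3  -1.   44.7] open 0.47 grip 46.7 q [-0.23  0.5   2.41  2.76  0.45 -1.43]
rack x,y -97.54470043179509 0.35348702390776143
```

Downward load is 44 N, so the chock is being pressed into the table and the friction hides the push. I'll unload it.

```bash
python3 -m crank '[[0.0003,0,-0.0004,0,0,0,1],[0.0003,0,-0.0004,0,0,0,1]]'
python3 -m crank '[[0.0003,0,-0.0004,0,0,0,1],[0.0003,0,-0.0004,0,0,0,1]]'
```

```text
clock: 15.5
eef_pos: [522.3, -65.9, 42.1]
tcp_rot: [3.14, -0.665, 0.039]
contact_force: [-15.0, -1.2, 26.7]
opening: 0.462
grasp_force: 44.5
clock: 15.7
eef_pos: [522.5, -65.9, 42.2]
tcp_rot: [3.14, -0.664, 0.039]
contact_force: [-10.5, 0.0, 16.7]
opening: 0.46
grasp_force: 43.1
```

```bash
python3 -m crank '[[0.0003,0,-0.0004,0,0,0,1],[0.0003,0,-0.0004,0,0,0,1]]'
python3 -m crank '[[0.0008,0,0.0006,0,0,0,1],[0.0016,0,0.0012,0,0,0,1],[0.0024,0,0.0019,0,0,0,1],[0.0031,0,0.0025,0,0,0,1],[0.0039,0,0.0031,0,0,0,1]]'
```

```text
clock: 15.9
eef_pos: [522.6, -65.9, 42.2]
tcp_rot: [3.14, -0.663, 0.04]
contact_force: [-5.5, 0.3, 8.8]
opening: 0.461
grasp_force: 42.0
clock: 16.4
eef_pos: [527.3, -65.8, 42.2]
tcp_rot: [3.14, -0.663, 0.039]
contact_force: [-8.8, -0.6, 12.3]
opening: 0.463
grasp_force: 42.9
```

```bash
python3 -m crank '[[0.0009,0,0.0005,0,0,0,1],[0.0017,0,0.0011,0,0,0,1],[0.0025,0,0.0018,0,0,0,1],[0.0032,0,0.0024,0,0,0,1],[0.004,0,0.003,0,0,0,1]]'
python3 -m crank '[[0.0004,0,0.0003,0,0,0,1],[0.0008,0,0.0006,0,0,0,1],[0.0012,0,0.0009,0,0,0,1],[0.0016,0,0.0012,0,0,0,1]]'
python3 -c "
from h import *
s=cams.grab_frame('side');cv2.imwrite('pics/s3.png',cv2.resize(s['image'][150:340,220:460],(800,600))[:,:,::-1])"
```

```text
clock: 16.9
eef_pos: [532.3, -65.7, 42.2]
tcp_rot: [3.14, -0.663, 0.039]
contact_force: [-8.4, -1.7, 10.7]
opening: 0.464
grasp_force: 42.5
clock: 17.3
eef_pos: [534.3, -65.6, 42.2]
tcp_rot: [3.14, -0.663, 0.039]
contact_force: [-6.9, -0.5, 10.4]
opening: 0.462
grasp_force: 42.4
```

View pics/s3.png

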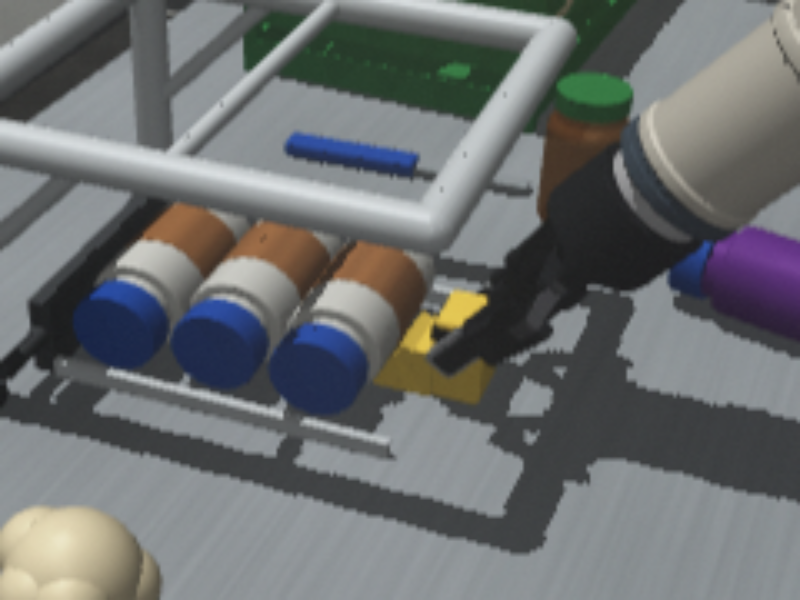

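The side view shows the bottles almost evenly packed, caps about 100 px apart at (122,323), (220,343) and (320,367). The chock is flat and touching. I'll continue in small steps until the force rises.

```bash
python3 -m crank '[[0.0004,0,0.0003,0,0,0,1],[0.0008,0,0.0006,0,0,0,1],[0.0008,0,0.0006,0,0,0,1]]'
python3 -m crank '[[0.0004,0,0.0003,0,0,0,1],[0.0008,0,0.0006,0,0,0,1],[0.0008,0,0.0006,0,0,0,1]]'
python3 -c "
from h import *
c,s=np.cos(PSI),np.sin(PSI);d=r.sense()['eef_pos'][:2]-RACK;print('rack x,y',d@[c,s],d@[-s,c])"
```

```text
clock: 17.65
eef_pos: [535.5, -65.6, 42.2]
tcp_rot: [3.14, -0.663, 0.039]
contact_force: [-4.4, 0.4, 8.0]
opening: 0.465
grasp_force: 42.2
clock: 17.95
eef_pos: [535.7, -65.5, 42.2]
tcp_rot: [3.14, -0.662, 0.039]
contact_force: [-10.0, -1.2, 14.8]
opening: 0.466
grasp_force: 43.4
rack x,y -83.43430408391285 0.0716631607901288
```

```bash
python3 -m crank '[[0.0003,0,0.0002,0,0,0,1],[0.0003,0,0.0002,0,0,0,1],[0.0003,0,0.0002,0,0,0,1]]'
python3 -m crank '[[0.0003,0,0.0002,0,0,0,1],[0.0003,0,0.0002,0,0,0,1],[0.0003,0,0.0002,0,0,0,1]]'
```

```text
clock: 18.25
eef_pos: [535.7, -65.5, 42.2]
tcp_rot: [3.141, -0.662, 0.038]
contact_force: [-13.9, -0.8, 17.4]
opening: 0.464
grasp_force: 43.8
clock: 18.55
eef_pos: [535.8, -65.5, 42.2]
tcp_rot: [3.141, -0.662, 0.038]
contact_force: [-16.1, -2.4, 20.1]
opening: 0.46
grasp_force: 44.3
```

```bash
python3 -m crank '[[0.0004,0,-0.0001,0,0,0,1],[0.0004,0,-0.0001,0,0,0,1],[0.0004,0,-0.0001,0,0,0,1]]'
python3 -m crank '[[0.0004,0,-0.0001,0,0,0,1],[0.0004,0,-0.0001,0,0,0,1],[0.0004,0,-0.0001,0,0,0,1]]'
```

```text
clock: 18.85
eef_pos: [535.8, -65.5, 42.3]
tcp_rot: [3.141, -0.661, 0.038]
contact_force: [-15.4, -1.1, 17.5]
opening: 0.466
grasp_force: 43.6
clock: 19.15
eef_pos: [535.9, -65.5, 42.3]
tcp_rot: [3.141, -0.66, 0.038]
contact_force: [-13.5, -2.1, 14.7]
opening: 0.466
grasp_force: 43.3
```

```bash
python3 -m crank '[[0.0003,0,0.0002,0,0,0,1],[0.0005,0,0.0004,0,0,0,1],[0.0005,0,0.0004,0,0,0,1],[0.0005,0,0.0004,0,0,0,1]]'
python3 -m crank '[[0.0002,0,0.0001,0,0,0,1],[0.0002,0,0.0001,0,0,0,1],[0.0002,0,0.0001,0,0,0,1],[0.0002,0,0.0001,0,0,0,1],[0.0002,0,0.0001,0,0,0,1]]'
```

```text
clock: 19.55
eef_pos: [535.9, -65.5, 42.3]
tcp_rot: [3.141, -0.66, 0.038]
contact_force: [-19.6, -2.6, 20.4]
opening: 0.464
grasp_force: 44.5
clock: 20.05
eef_pos: [535.9, -65.5, 42.4]
tcp_rot: [3.141, -0.659, 0.038]
contact_force: [-20.3, -3.6, 20.8]
opening: 0.463
grasp_force: 44.6
```

The press held at about 20 N at the wrist against the hard stop, with roughly 5-10 N of that being chock friction. I'll ease off slightly, then open.

```bash
python3 -m crank '[[-0.0003,0,-0.0003,0,0,0,1],[-0.0003,0,-0.0003,0,0,0,1]]' 20
python3 -m crank '[[0,0,0,0,0,0,0.5],[0,0,0,0,0,0,0.45],[0,0,0,0,0,0,0.3],[0,0,0,0,0,0,0.1],[0,0,0,0,0,0,0]]'
python3 -m crank '[[0,0,0,0,0,0,0],[0,0,0,0,0,0,0],[0,0,0,0,0,0,0]]'
python3 - <<'E'
from h import *
s=cams.grab_frame('side');cv2.imwrite('pics/s4.png',cv2.resize(s['image'][150:340,220:460],(800,600))[:,:,::-1])
a=cv2.imread('pics/s3.png').astype(int)
st()
E
```

```text
clock: 20.25
eef_pos: [535.9, -65.5, 42.4]
tcp_rot: [3.141, -0.66, 0.038]
contact_force: [-16.4, -3.0, 17.5]
opening: 0.46
grasp_force: 43.6
clock: 20.75
eef_pos: [538.9, -65.6, 43.1]
tcp_rot: [3.14, -0.664, 0.039]
contact_force: [-0.4, -0.4, 0.4]
opening: 0.997
grasp_force: 0.0
clock: 21.05
eef_pos: [538.8, -65.6, 43.1]
tcp_rot: [3.14, -0.664, 0.039]
contact_force: [-0.4, -0.3, -0.8]
opening: 0.995
grasp_force: 0.0
t21.10 [538.8 -65.6  43.2] [ 3.14  -0.664  0.039] F [ 0.4 -0.2  0.1] open 1.00 grip 0.0 q [-0.22  0.51  2.37  2.75  0.42 -1.41]
```

View pics/s4.png

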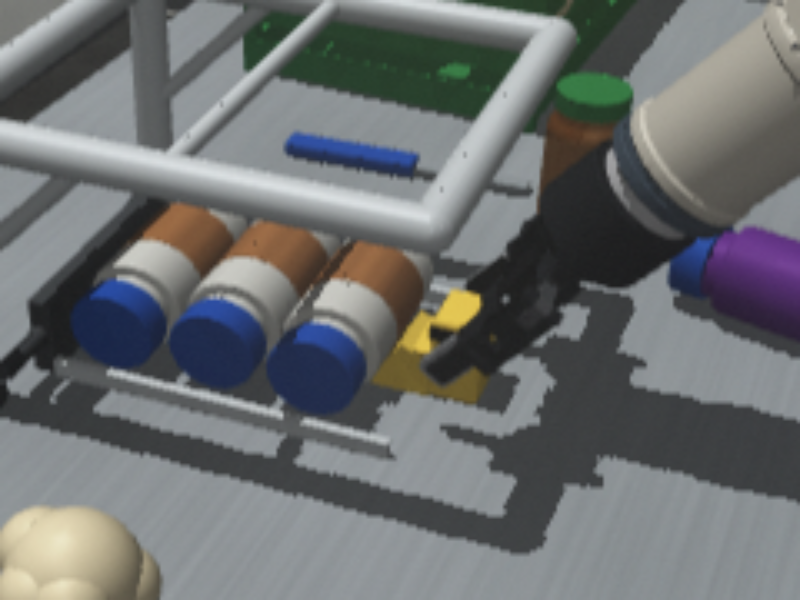

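The side view shows the fingers open, the chock flat against the near bottle, and the row tight. I'll back out along the tool axis.

```bash
python3 - <<'E'
from h import *
s=cams.grab_frame('side')
np.save('/tmp/s.npy',s['image'])
E
python3 -m crank '[[0,0,-0.01,0,0,0,0],[0,0,-0.03,0,0,0,0],[0,0,-0.06,0,0,0,0],[0,0,-0.09,0,0,0,0],[0,0,-0.11,0,0,0,0]]'
python3 -m crank '[[0,0,0,0,0,0,0],[0,0,0,0,0,0,0],[0,0,0,0,0,0,0]]'
python3 - <<'E'
from h import *
a=np.load('/tmp/s.npy');f=cams.grab_frame('side')
b=f['image']
d=np.abs(a.astype(int)-b).sum(2)[205:280,235:345]
print("changed px in bottle area",(d>60).sum())
E3=[proj(f,rackp(x,70,32))[0].round(1).tolist() for x in(118,54,-10)];print("cap centres expected",E3)
hsv=cv2.cvtColor(b,cv2.COLOR_RGB2HSV);m=((hsv[...,0]>108)&(hsv[...,0]<125)&(hsv[...,1]>150)).astype(np.uint8);m[:205]=0
n,l,s,c=cv2.connectedComponentsWithStats(m);print([(c[k].round(1).tolist(),int(s[k,4])) for k in range(1,n) if s[k,4]>150])
st();block()
E
```

```text
clock: 21.65
eef_pos: [469.3, -68.3, 130.9]
tcp_rot: [3.139, -0.664, 0.039]
contact_force: [0.1, 0.1, -0.1]
opening: 1.0
grasp_force: 0.0
clock: 21.95
eef_pos: [471.4, -68.1, 129.5]
tcp_rot: [3.14, -0.664, 0.039]
contact_force: [-0.3, 0.6, -1.0]
opening: 1.0
grasp_force: 0.0
changed px in bottle area 0
cap centres expected [[252.4, 254.6], [281.3, 262.1], [311.4, 269.9]]
[([428.5, 228.5], 163), ([254.5, 251.9], 529), ([283.7, 252.4], 220), ([150.0, 280.3], 258)]
t22.00 [471.3 -68.  129.2] [ 3.141 -0.663  0.039] F [-0.7 -0.3  0.4] open 1.00 grip 0.0 q [-0.28  0.2   2.48  2.29  0.25 -0.98]
[ 288  209   60   58 3364] [317.5 238. ] [538.6 -65.9  60. ]
```

```bash
python3 - <<'E'
from h import *
a=cv2.imread('pics/s3.png',0).astype(np.float32);b=cv2.imread('pics/s4.png',0).astype(np.float32)
now=cv2.resize(cams.grab_frame('side')['image'][150:340,220:460],(800,600))
n=cv2.cvtColor(now,cv2.COLOR_RGB2GRAY).astype(np.float32)
def sh(A,B,x0,x1,y0,y1,p=8):
    m=cv2.findTransformECC(A[y0:y1,x0:x1],B[y0:y1,x0:x1],np.eye(2,3,dtype=np.float32),cv2.MOTION_TRANSLATION,(3,100,1e-5))
    return m[0],m[1][:,2].round(2)
for nm,bx in(("cap1",(65,180,275,375)),("cap2",(165,275,290,395)),("cap3",(265,375,315,420)),("wedge",(368,422,320,400)),("rack",(340,440,180,250))):
    print(nm,"s3-s4",sh(a,b,*bx),"s4-now",sh(b,n,*bx))
E
```

```text
cap1 s3-s4 (0.994864300439266, array([-1.23, -0.15], dtype=float32)) s4-now (0.9997424643050487, array([ 0.01, -0.  ], dtype=float32))
cap2 s3-s4 (0.993814909037145, array([-2.24, -0.54], dtype=float32)) s4-now (0.9997927191430505, array([0., 0.], dtype=float32))
cap3 s3-s4 (0.9786198723507853, array([-1.79, -0.44], dtype=float32)) s4-now (0.9997401809210215, array([-0.02,  0.  ], dtype=float32))
wedge s3-s4 (0.9731860846546511, array([-1.92, -0.49], dtype=float32)) s4-now (0.9993209126156479, array([-0.02,  0.01], dtype=float32))
rack s3-s4 (0.9920832305787949, array([-0.36, -0.01], dtype=float32)) s4-now (0.9999064768698688, array([ 0.01, -0.01], dtype=float32))
```

The wedge and the near bottle moved together by the same amount, and nothing moved as the arm backed out. The robot is clear, so I'll hand in.

```bash
python3 -c "
from rig import sign_off
print(sign_off())"
```

```text
the job is handed in; nothing more can be done
None
```

The job is handed in at about 22 s of the 58 s allowed. The chock is flat and square on the lane's centre line, the row is packed tight against the end stop, and bottles and chock were still touching after release, as far as the side camera can show. The final press read about 20 N at the wrist, including the chock's own table friction. Earlier in the push it briefly read 25 N along the lane and 45 N downward, before I unloaded it. The arm finished clear, and I never went near the jar, knife or mushroom.

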